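# Stand the recipe tablet on its leg and set out the loose spice jars

## Robot

A 7-joint arm with a two-finger parallel gripper is mounted at the origin on a cart in front of the work surface, level with it; the furniture and walls round the work are solid. World frame = base frame: x ahead of the robot, y to its left, z up, the work surface at z = 0. Lengths are in m, angles in degrees, forces in N, time in s.
With the tool pointing down it reaches from about 0.35 to 0.775 m from the base axis. Payload 3.1 kg.
Tool frame: the origin (TCP) lies midway between the tips of the shut fingers; the grasp point (between the pads) lies 19 mm behind it; z points along the fingers, y is the line along which they close (so a half turn about z gives the same grasp; the last joint's range is limited). The gripper opens to 85 mm and grips with 20 to 120 N. Pads are 22 mm wide; open, the fingers measure 114 mm over their backs; the gripper's body (76 mm by 85 mm) begins 54 mm behind the grasp point. The pads swing forward as they close: fully open they stand 13 mm farther back than shut.
Start: joints at [66.824, 17.813, 0.802, 86.603, -0.252, 75.585, -1.558], TCP at [0.195, -0.514, 0.231] pointing down, gripper open.
Joint ranges: [-154.91, 154.91], [-16.99, 109.72], [-72.82, 74.43], [7.12, 147.25], [-82.49, 262.49], [11.32, 116.49], [-174.64, 174.64]. Speed limits (degrees/s): [159.86, 159.86, 180, 180, 180, 180, 180].

## Interface

Orientations are given as [roll, pitch, yaw] about the fixed x, y, z axes, in that order (R = Rz(yaw) Ry(pitch) Rx(roll)).
In Python, from station import robot gives the robot as it stands. Calls block until the motion is done:
- robot.move_to(position, orientation): joint-space move of the TCP to a pose.
- robot.line_to(position, orientation=None, velocity=0.15, f_stop=None): straight line of the TCP; orientation=None keeps the orientation; velocity is the mean speed in m/s. With f_stop (N) it stops when the force on the tool has changed by that much, and returns True; else False.
- robot.move_j(angles): joint-space move.
- robot.gripper_to(opening, force=None): opening from 0.0 (shut) to 1.0 (fully open); force is the grip in N (None keeps the last); returns when the fingers have stopped.
- robot.pause(seconds).
- robot.inverse_kinematics(position, orientation): joint angles nearest the present ones, or None.
- robot.sense(): the state.
- robot.grab_frame(name): name is "scene" or "top" or "wrist"; returns (picture, depth): 384x512x3 uint8, red, green, blue; 384x512 float32, m along the optical axis (not along the pixel's ray), 0 where there is no reading.
- robot.calibration(name): a dict with "mtx" (3x3 intrinsics, pixels), "extrinsics" (4x4, takes a point from world to camera coordinates); the wrist camera has in their place "T_tool_cam" (4x4, takes a point from camera to tool coordinates, whose origin is the TCP and whose axes are the flange's). Camera axes: x right, y up, looking along -z (the intrinsics and any distortion apply to the point x, -y, -z); pixel columns grow to the right and rows downward; lengths in m; the calibration is good to about 2 mm. A picture is of the moment at which its call begins: read the wrist's pose just before it. calibration takes no time and is no camera call.
A pose or a line that the arm cannot do raises robot.PlanningError and nothing moves.
- robot.close_job(): hands the job in; it is judged then, once.
Trained networks look in the newest picture that a camera, given by its name, has taken for a name from the list of things; names that differ only in an ending like _2 or _b are one class to them, and where a whole thing is asked for, a point or a joint stands for the part that bears it (a point fixed in the world has none). Each returns a list of dicts, best first, with "p" (0 to 1); they miss things now and then, are a little off and sometimes report something else, mostly with a low value. They report only what shows in the picture. A call takes as long as a camera call.
- robot.look_for(query, camera): "point" ([column, row] in pixels, amid what is visible of it).
- robot.tip_of(query, camera): "point" ([column, row] in pixels: a listed point, or the origin of a listed thing).
The state is a dict: "time_s": time; "joint_positions": joint angles; "dq": joint speeds; "joint_torque": joint torques, N m; "tool_pos": TCP position; "eef_rot": TCP orientation; "contact_force": force on the tool from outside, world axes, zero at the start; "torque": the same for the moment, N m; "finger_gap": opening from 0.0 (shut) to 1.0 (fully open); "gripper_force": force on a finger pad.
Only numpy, scipy, OpenCV 4.12 (cv2) and the standard library are available. Lean on these libraries where they do the work, as an engineer would, in place of code of your own. Each camera call takes 0.05 s, during which the arm holds its last target. There are 200 camera calls.

## Task

Get the worktop ready for cooking: swing the folding leg on the back of the tablet right out, take the tablet from the board rack and stand it on the worktop on its own leg, leaning back, with the screen towards the robot, then press the orange power button on its top edge right down; keep the tablet upright all the while and never let it fall. Lay every spice jar that is rolling about on the worktop in the spice tray, one to a groove with the red cap towards the robot, and leave the mug, pepper mill and oil bottle where they stand.

Things in the scene. Friction and masses are not known exactly. Their poses are not given: they have to be found in the camera images.
- tablet: Tablet in a dark rubber case, 196 wide x 140 high x 16 thick (mm), 0.42 kg. Starts upright on its long edge in the board rack, back and leg to the robot's right (-y). Origin: middle of its bottom edge; z to its top edge, y along its width, -x out of the screen, +x out of the back; faces at x = -8 and +8 mm.
- tablet_top (a point): Middle of the tablet's top edge, 140 mm above its origin; in the rack it is 156 mm up, the upper 80 mm free of the dowels. Standing on its open leg the tablet leans back about 15 deg, tablet_top about 137 mm up, leg tip about 60 mm behind the bottom edge.
- power (a joint): Travel of the power button, m: 0 = out, 0.004 = right down; it springs back and takes about 4 N when right down.
- power_top (a point): Middle of the top face of the orange power button (24 mm along tablet y, 10 mm wide) on the top edge, 8 mm proud of it, at y = -36 mm, z = 148 mm in the tablet's frame. Pressed down along the tablet's z.
- leg (a joint): Hinge of the folding leg, rad: 0 = flat against the back, 0.56 = fully open at its stop. Friction of 0.06 N m keeps it where it is left. The leg is a light grey bar, 26 mm wide (along tablet y), 15 mm thick, down the middle of the back; pinch it across its width.
- leg_hinge (a point): Middle of the leg's hinge axis (parallel to tablet y), at x = +15.5, z = +96 mm in the tablet's frame: half way through the leg's thickness.
- leg_tip (a point): Middle of the free end of the leg, 93 mm from the hinge axis, half way through its thickness. Opening moves it away from the back and up.
- board_rack: Fixed bamboo rack, 182 (x) x 140 (y, -55 to +85) mm; origin on the worktop under its middle. Runners at x = +-78 mm (26 wide, 16 high) carry the tablet between 10 mm dowels at y = +-14 mm, tops 74 mm up. Fixed chopping board at y = +60 mm, 14 thick, top 131 mm up. Leg side (y < 0) open but for dowels and a 12 mm high bar at y = -47 mm.
- spice_tray: Fixed bamboo tray, 142 (x) x 296 (y) mm, rim 20 mm high; origin on the worktop under its middle, -x is its front. Four grooves along x at y = -108, -36, +36, +108 mm, 126 mm long. A jar in a groove has its axis 32 mm up. Ridges between the grooves are 21 mm up: keep fingertips above. 27 mm are free between neighbouring jars.
- worktop_back (a point): Fixed point at the back of the worktop, by the tiled wall, with the world's axes; the tablet's back shall be turned towards it. A wall cabinet hangs over the worktop beyond about x = 0.6 m, from about 0.45 m up: keep the wrist clear of it.
- jar_1: Spice jar, clear glass with label and red cap, 106 mm long, 42 mm across the glass and 45 mm across the cap, 0.11 kg; lies on its side and rolls. Origin: centre of its base; z along its axis to the cap. May be absent.
- jar_1_mid (a point): Middle of jar_1 on its axis, 53 mm from the base.
- jar_2: Another spice jar like jar_1; may be absent.
- jar_2_mid (a point): Middle of jar_2 on its axis, 53 mm from the base.
- jar_3: Another spice jar like jar_1; may be absent.
- jar_3_mid (a point): Middle of jar_3 on its axis, 53 mm from the base.
- jar_4: Another spice jar like jar_1; may be absent.
- jar_4_mid (a point): Middle of jar_4 on its axis, 53 mm from the base.
- mug: The dark purple mug (100 mm high), a bystander standing at the back; origin: centre of its underside.
- mill: The wooden pepper mill (170 mm high), a bystander standing at the back; origin: centre of its underside.
- bottle: The oil bottle (268 mm high), a bystander standing at the back; origin: centre of its underside.

How it is judged:
By the outcome, as a careful person would: the job done as asked, in the order asked, and still so for the second after the job is handed in, with the robot touching nothing.
Of jar_1, jar_2, jar_3, jar_4 only 3 to 4 are there at a start; the rules pass over those that are not, and their reading is None.
At some moment in a run one of jar_1, jar_2, jar_3, jar_4 may be knocked a few centimetres aside while the robot is not near it.
It also fails if it takes over 192 s, if anything falls off the work surface, if the arm or the gripper's body presses on something with over 40 N, if the wrist force passes 120 N, or if a joint passes its speed limit or range.

## Working session

There is one attempt and no reset: what is moved stays moved. The work goes in short steps, each a Python script; the robot and the scene stay as the last script left them, time stands still between calls to the robot, and variables do not carry over. Pictures are saved under pics/ and viewed, at most 14 in all, crops included, and the job is handed in when it is done.

```bash
ls; mkdir -p pics; cat > h.py <<'E'
import numpy as np, cv2
from station import robot
def deproj(cam,uv,depth,T=None):
    c=robot.calibration(cam); K=np.array(c["mtx"])
    u,v=uv; 
    d=np.array(c.get("dist",np.zeros(5)),float)
    x,y=cv2.undistortPoints(np.array([[[u,v]]],float),K,d)[0,0]
    p=np.array([x*depth,-y*depth,-depth,1])
    if cam=="wrist": return (T@np.array(c["T_tool_cam"])@p)[:3]
    return (np.linalg.inv(np.array(c["extrinsics"]))@p)[:3]
def dep(d,uv,r=2):
    u,v=int(round(uv[0])),int(round(uv[1])); w=d[max(0,v-r):v+r+1,max(0,u-r):u+r+1]; w=w[w>0]
    return np.median(w) if len(w) else 0
def cloud(cam,depth,T=None):
    c=robot.calibration(cam);K=np.array(c["mtx"]); v,u=np.mgrid[0:384,0:512]
    p=np.stack([(u-K[0,2])/K[0,0]*depth,-(v-K[1,2])/K[1,1]*depth,-depth,np.ones_like(depth)],-1)
    M=T@np.array(c["T_tool_cam"]) if cam=="wrist" else np.linalg.inv(np.array(c["extrinsics"]))
    return (p@M.T)[...,:3]
E
python3 - <<'E'
from h import *
for c in("scene","top"):
    im,d=robot.grab_frame(c); print(c,robot.calibration(c)); cv2.imwrite(f"pics/{c}0.png",im[...,::-1]); np.save(f"{c}0.npy",d)
    for q in("tablet","board_rack","spice_tray","jar_1","mug","mill","bottle"):
        print(q,[(np.round(r["point"]).tolist(),round(r["p"],2),np.round(deproj(c,r["point"],dep(d,r["point"])),3).tolist()) for r in robot.look_for(q,c)])
    for q in("tablet","tablet_top","leg_tip","leg_hinge","power_top","board_rack","spice_tray","jar_1","jar_1_mid","worktop_back"):
        print("tip",q,[(np.round(r["point"]).tolist(),round(r["p"],2),np.round(deproj(c,r["point"],dep(d,r["point"])),3).tolist()) for r in robot.tip_of(q,c)])
print(robot.sense())
E
```

```text
pics
station.py
scene {'mtx': array([[451.53425744,   0.        , 260.41984167],
       [  0.        , 451.53425744, 191.06137531],
       [  0.        ,   0.        ,   1.        ]]), 'extrinsics': array([[-0.77807393, -0.62793846, -0.01715381,  0.39103807],
       [ 0.34906215, -0.45490119,  0.81928049, -0.35328055],
       [-0.52226102,  0.63147305,  0.5731363 , -1.26398794],
       [ 0.        ,  0.        ,  0.        ,  1.        ]])}
tablet [([216.0, 267.0], 0.83, [0.446, 0.263, 0.13])]
board_rack [([207.0, 295.0], 0.68, [0.43, 0.321, 0.078])]
spice_tray [([317.0, 209.0], 0.79, [0.448, -0.261, 0.013]), ([300.0, 168.0], 0.38, [0.596, -0.367, 0.083])]
jar_1 [([251.0, 242.0], 0.73, [0.501, 0.05, 0.042]), ([259.0, 266.0], 0.65, [0.414, 0.118, 0.038]), ([273.0, 225.0], 0.58, [0.498, -0.064, 0.043])]
mug [([300.0, 166.0], 0.84, [0.596, -0.366, 0.091])]
mill [([273.0, 170.0], 0.86, [0.677, -0.298, 0.079])]
bottle [([213.0, 193.0], 0.64, [0.681, 0.029, 0.148]), ([216.0, 269.0], 0.26, [0.446, 0.263, 0.122])]
tip tablet [([215.0, 288.0], 0.86, [0.395, 0.321, 0.129])]
tip tablet_top [([2
[... 2551 characters left out ...]
 'joint_positions': array([66.82540568, 17.81128299,  0.80028579, 86.60249899, -0.25273907,
       75.58516939, -1.55814811]), 'dq': array([ 0.07936822,  0.05167837,  0.03547506,  0.02572352, -0.01189582,
       -0.04592415,  0.03621587]), 'joint_torque': array([ 5.50202486e-06, -3.79802513e+01,  1.45728034e-01, -2.30860072e+01,
        1.22029727e-02,  1.96796740e-03, -6.26352005e-06]), 'tool_pos': array([ 0.19523113, -0.51419726,  0.23132319]), 'eef_rot': array([ 1.79997190e+02, -7.55565574e-05,  2.07916088e+01]), 'contact_force': array([ 0.19047516, -0.52238116,  0.01313649]), 'torque': array([-0.07436643, -0.06469716, -0.05226952]), 'gripper_force': 0.0, 'finger_gap': 1.0004929216198917}
```

```bash
python3 -c "
import cv2
a=cv2.imread('pics/top0.png');cv2.imwrite('pics/top0b.png',cv2.resize(a[130:340,90:360],None,fx=2.8,fy=2.8,interpolation=3))
a=cv2.imread('pics/scene0.png');cv2.imwrite('pics/scene0b.png',cv2.resize(a,None,fx=1.5,fy=1.5,interpolation=3))"
```

```text
(no output)
```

View pics/top0b.png

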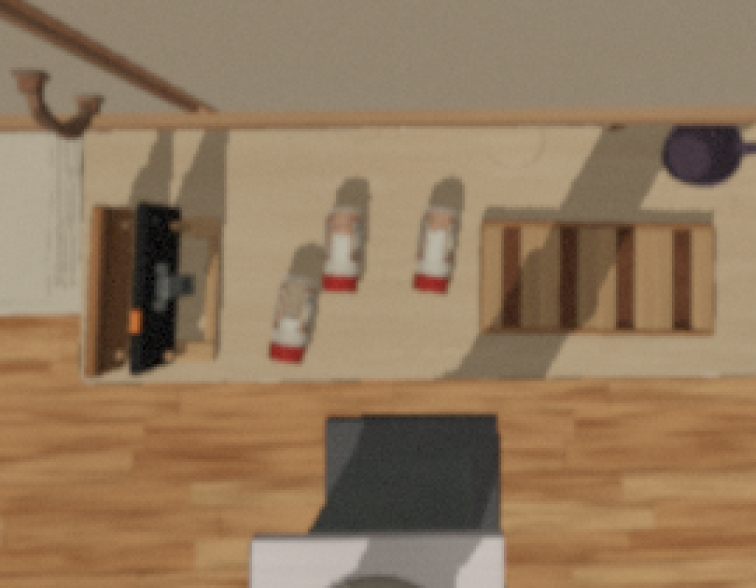

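View pics/scene0b.png

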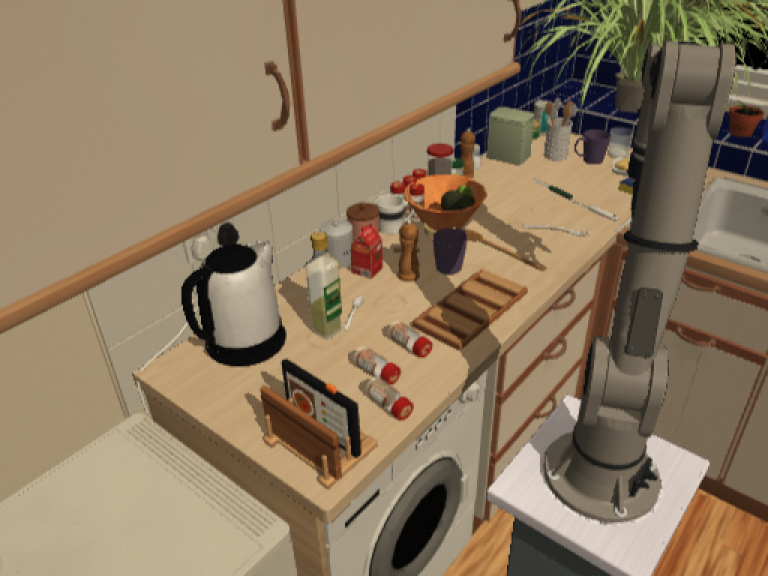

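The top picture shows the tablet in the rack at about (145,232), with the leg on its right, the tray at about (300,228), and three jars with their caps towards the robot. The scene picture also shows only three jars; the area behind them is free between the bottle and the mill. Next I'll measure the geometry from the depth.

```bash
python3 - <<'E'
from h import *
for c in("top","scene"):
    d=np.load(f"{c}0.npy"); P=cloud(c,d).reshape(-1,3); P=P[d.reshape(-1)>0]
    b=lambda x0,x1,y0,y1,z0,z1: P[(P[:,0]>x0)&(P[:,0]<x1)&(P[:,1]>y0)&(P[:,1]<y1)&(P[:,2]>z0)&(P[:,2]<z1)]
    def st(n,q): print(c,n,len(q),np.round(np.percentile(q,[1,10,50,90,99],axis=0),3).T.tolist() if len(q) else "")
    st("tabtop",b(.3,.65,.2,.29,.148,.175)); st("tab face",b(.3,.65,.19,.29,.085,.148)); st("board",b(.3,.65,.28,.36,.115,.14))
    st("table",b(.45,.6,-.05,.1,-.02,.012)); st("tray rim",b(.36,.6,-.46,-.1,.015,.03))
    for y in (.043,-.075,.11): st("jar",b(.35,.6,y-.035,y+.035,.03,.06))
    H={}
    for p in b(.54,.8,-.45,.15,.012,.4): k=(int(p[0]//.04),int(p[1]//.04)); H[k]=max(H.get(k,0),p[2])
    print("cols y:",[round(j*.04,2) for j in range(-12,4)])
    for i in range(13,20): print(round(i*.04,2),[round(H.get((i,j),0)*100) for j in range(-12,4)])
    q=b(.3,.65,.2,.29,.146,.175)
    if len(q)>5: print(np.polyfit(q[:,0],q[:,1],1))
E
```

```text
top tabtop 329 [[0.375, 0.39, 0.465, 0.544, 0.562], [0.241, 0.244, 0.25, 0.257, 0.261], [0.149, 0.151, 0.155, 0.16, 0.167]]
top tab face 397 [[0.375, 0.395, 0.468, 0.542, 0.563], [0.228, 0.234, 0.243, 0.247, 0.248], [0.086, 0.095, 0.118, 0.141, 0.147]]
top board 344 [[0.369, 0.385, 0.465, 0.542, 0.561], [0.302, 0.304, 0.309, 0.316, 0.32], [0.115, 0.12, 0.129, 0.133, 0.136]]
top table 1305 [[0.453, 0.47, 0.535, 0.589, 0.599], [-0.049, -0.038, 0.005, 0.087, 0.098], [-0.006, -0.003, 0.0, 0.004, 0.007]]
top tray rim 2084 [[0.4, 0.409, 0.469, 0.531, 0.543], [-0.426, -0.409, -0.28, -0.152, -0.133], [0.015, 0.016, 0.019, 0.023, 0.026]]
top jar 380 [[0.452, 0.465, 0.508, 0.552, 0.562], [0.016, 0.022, 0.039, 0.057, 0.076], [0.031, 0.033, 0.041, 0.045, 0.048]]
top jar 363 [[0.457, 0.467, 0.508, 0.55, 0.561], [-0.103, -0.096, -0.079, -0.061, -0.053], [0.031, 0.035, 0.041, 0.046, 0.049]]
top jar 362 [[0.373, 0.383, 0.425, 0.466, 0.476], [0.076, 0.082, 0.098, 0.116, 0.127], [0.03, 0.034, 0.041, 0.046, 0.048]]
cols y: [-0.48, -0.44, -0.4, -0.36, -0.32, -0.28, -0.24, -0.2, -0.16, -0.12, -0.08, -0.0
[... 1307 characters left out ...]
, 0.033, 0.042, 0.046, 0.049]]
scene jar 359 [[0.372, 0.378, 0.42, 0.465, 0.478], [0.081, 0.091, 0.11, 0.124, 0.131], [0.03, 0.033, 0.041, 0.046, 0.049]]
cols y: [-0.48, -0.44, -0.4, -0.36, -0.32, -0.28, -0.24, -0.2, -0.16, -0.12, -0.08, -0.04, 0.0, 0.04, 0.08, 0.12]
0.52 [0, 0, 2, 2, 2, 2, 2, 2, 2, 5, 5, 0, 5, 5, 0, 0]
0.56 [0, 10, 10, 0, 0, 0, 0, 0, 0, 4, 4, 0, 0, 4, 0, 0]
0.6 [10, 10, 10, 10, 0, 0, 0, 0, 0, 0, 0, 0, 0, 0, 0, 0]
0.64 [10, 11, 10, 15, 16, 13, 0, 0, 0, 0, 0, 21, 21, 0, 0, 0]
0.68 [0, 0, 0, 16, 17, 15, 0, 0, 0, 1, 0, 27, 27, 0, 0, 0]
0.72 [0, 1, 0, 0, 0, 10, 10, 0, 0, 0, 0, 0, 20, 0, 22, 23]
0.76 [0, 0, 2, 0, 13, 14, 13, 0, 0, 0, 0, 0, 0, 24, 24, 25]
[-0.03056372  0.27076929]
```

```bash
cat >> h.py <<'E'
from scipy.spatial.transform import Rotation as Ro
def eul(z,y):
    z=np.array(z,float);z/=np.linalg.norm(z);y=np.array(y,float);y-=z*(y@z);y/=np.linalg.norm(y)
    return Ro.from_matrix(np.stack([np.cross(y,z),y,z],1)).as_euler("xyz",degrees=True)
def toolT():
    s=robot.sense();T=np.eye(4);T[:3,:3]=Ro.from_euler("xyz",s["eef_rot"],degrees=True).as_matrix();T[:3,3]=s["tool_pos"];return T
def wrist(name):
    T=toolT();im,d=robot.grab_frame("wrist");cv2.imwrite(f"pics/{name}.png",im[...,::-1]);np.savez(name,T=T,d=d,im=im);return T,im,d
E
python3 - <<'E'
from h import *
print(np.round(robot.calibration("wrist")["T_tool_cam"],3))
for sg in(1,-1):
  for a in (20,40):
    s,c=np.sin(np.radians(a)),np.cos(np.radians(a))
    for p in ([.468,.235,.035],[.468,.14,.20],[.468,.13,.3]):
        q=robot.inverse_kinematics(p,eul([0,s,-c],[sg,0,0])); print(sg,a,p,None if q is None else np.round(q))
for sg in(1,-1):
    print(sg,*[robot.inverse_kinematics(p,eul(z,[0,sg,0])) for p,z in (([.468,.252,.13],[0,0,-1]),([.468,.252,.25],[0,0,-1]))])
    # tablet yawed: tool y: world y now -> after +90deg: -x*sg
    print(robot.inverse_kinematics([.63,-.14,.12],eul([-np.sin(.26),0,-np.cos(.26)],[-sg,0,0])))
E
```

```text
[[ 0.001  0.947  0.32   0.083]
 [ 1.    -0.001 -0.    -0.002]
 [ 0.     0.32  -0.947 -0.143]
 [ 0.     0.     0.     1.   ]]
1 20 [0.468, 0.235, 0.035] [ 22.  33. -48. 111.   9.  38. -26.]
1 20 [0.468, 0.14, 0.2] [ 33.  15. -45. 102. -10.  63.  -6.]
1 20 [0.468, 0.13, 0.3] [ 38.  11. -48.  92. -12.  77.  -7.]
1 40 [0.468, 0.235, 0.035] [ 29.  36. -40. 115. -31.  36.  21.]
1 40 [0.468, 0.14, 0.2] [ 42.  20. -41. 106. -30.  64.  18.]
1 40 [0.468, 0.13, 0.3] [ 51.  16. -50.  97. -29.  76.  11.]
-1 20 [0.468, 0.235, 0.035] [ 30.  40. -62. 111.  25.  41. 140.]
-1 20 [0.468, 0.14, 0.2] [ -56.   18.   65.  105.  -38.   74. -159.]
-1 20 [0.468, 0.13, 0.3] [ -57.   11.   64.   95.  -30.   84. -169.]
-1 40 [0.468, 0.235, 0.035] [  12.   31.  -18.  116.  -48.   43. -144.]
-1 40 [0.468, 0.14, 0.2] [  17.   16.   -9.  107.  -40.   70. -153.]
-1 40 [0.468, 0.13, 0.3] [  17.   10.   -8.   98.  -38.   81. -161.]
1 [  9.18357898  30.31015658 -54.91724966  96.71784524  26.63561482
  67.10349426  37.272871  ] [-13.70782319  16.45309588 -21.19131756  86.89121316   6.01315941
  77.77929357  54.6184716 ]
[   9.84767051   44.93143531   -0.45707334   60.61272128    2.75046717
   89.1619506  -170.91271835]
-1 [   6.33304419   28.43471815  -50.11205562   96.80900681   23.58267685
   65.95479659 -140.20829448] [ -47.20539427   15.49054911   21.83020754   88.21196594   -5.84034702
   77.42380064 -114.82134486]
[ 21.10105557  47.03629398 -23.96496692  59.90423507  17.78775067
  91.19918109  -0.10113311]
```

```bash
python3 - <<'E'
from h import *
a=np.radians(40);e=eul([0,np.sin(a),-np.cos(a)],[1,0,0])
robot.move_to([.468,.10,.30],e)
robot.line_to([.468,.15,.16],e)
T,im,d=wrist("w1"); print(robot.sense()["time_s"])
for q in("leg_hinge","leg_tip","tablet_top","tablet","power_top","board_rack"):
    print(q,[(np.round(r["point"]).tolist(),round(r["p"],2),np.round(deproj("wrist",r["point"],dep(d,r["point"]),T),3).tolist()) for r in robot.tip_of(q,"wrist")])
P=cloud("wrist",d,T).reshape(-1,3)
b=lambda x0,x1,y0,y1,z0,z1: P[(P[:,0]>x0)&(P[:,0]<x1)&(P[:,1]>y0)&(P[:,1]<y1)&(P[:,2]>z0)&(P[:,2]<z1)]
def st(n,q): print(n,len(q),np.round(np.percentile(q,[1,10,50,90,99],axis=0),4).T.tolist() if len(q) else "")
st("top",b(.3,.65,.2,.3,.148,.159)); st("btn",b(.3,.65,.2,.3,.160,.175)); 
q=b(.38,.44,.2,.3,.09,.145);st("backL",q);q2=b(.5,.55,.2,.3,.09,.145);st("backR",q2)
st("leg",b(.44,.5,.2,.24,.03,.1));
E
```

```text
5.3583
leg_hinge [([257.0, 159.0], 0.79, [0.47, 0.234, 0.118])]
leg_tip [([259.0, 202.0], 0.74, [0.472, 0.228, 0.04]), ([256.0, 184.0], 0.62, [0.469, 0.231, 0.079])]
tablet_top [([200.0, 93.0], 0.74, [0.433, 0.256, 0.164]), ([257.0, 105.0], 0.56, [0.47, 0.253, 0.156])]
tablet [([256.0, 183.0], 0.58, [0.469, 0.23, 0.08])]
power_top [([200.0, 96.0], 0.89, [0.433, 0.254, 0.164])]
board_rack []
top 6298 [[0.3758, 0.3924, 0.4744, 0.546, 0.5622], [0.2443, 0.2463, 0.2508, 0.258, 0.2625], [0.1482, 0.1503, 0.155, 0.1565, 0.1575]]
btn 525 [[0.4221, 0.4246, 0.4333, 0.4426, 0.4449], [0.2507, 0.2513, 0.254, 0.2585, 0.2606], [0.1602, 0.1614, 0.1636, 0.1646, 0.1652]]
backL 2925 [[0.3807, 0.386, 0.41, 0.4339, 0.4393], [0.2477, 0.2482, 0.2491, 0.25, 0.2505], [0.0909, 0.0975, 0.1219, 0.1409, 0.1446]]
backR 2513 [[0.5005, 0.5051, 0.5253, 0.5451, 0.5494], [0.2425, 0.2443, 0.2452, 0.246, 0.2465], [0.0907, 0.0972, 0.1221, 0.1412, 0.1446]]
leg 936 [[0.4556, 0.458, 0.4685, 0.4784, 0.4809], [0.2276, 0.2283, 0.2302, 0.2317, 0.2341], [0.0314, 0.0396, 0.0712, 0.095, 0.0994]]
```

View pics/w1.png

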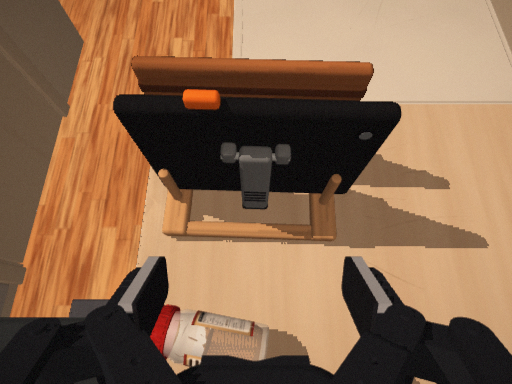

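The wrist picture shows the leg bar from about (256,150) to (256,208), with clear space on either side of it, and the orange button at (200,98). The measured points match the sizes given. Next I'll pinch the leg and swing it out.

```bash
cat >> h.py <<'E'
psi=np.radians(-1.94);EX=np.array([np.cos(psi),np.sin(psi),0]);EY=np.array([-np.sin(psi),np.cos(psi),0]);EZ=np.array([0,0,1.])
O=np.array([.469,.2551,.016])
L=lambda x,y,z:O+x*EX+y*EY+z*EZ
def tilt(deg):
    a=np.radians(deg);return np.sin(a)*EY-np.cos(a)*EZ
E
python3 - <<'E'
from h import *
H=L(0,-.0155,.096); P0=L(0,-.0184,.019); t=tilt(40)
robot.gripper_to(.6,20)
robot.line_to(P0-.07*t,eul(t,EX))
print("hit",robot.line_to(P0,eul(t,EX),velocity=.05,f_stop=8),P0,robot.sense()["tool_pos"])
robot.gripper_to(0.0,25)
s=robot.sense();print(s["finger_gap"],s["gripper_force"],s["contact_force"])
c=H+(P0-H)
f0=s["contact_force"]
for th in np.radians(np.arange(4,37,4)):
    R=Ro.from_rotvec(-th*EX).as_matrix()
    p=H+R@(P0-H)
    r=robot.line_to(p,eul(tilt(40-np.degrees(th)*.8),EX),velocity=.03,f_stop=12)
    s=robot.sense();print(round(np.degrees(th)),r,np.round(s["contact_force"]-f0,1),np.round(s["tool_pos"]-p,4),round(s["finger_gap"],2))
    if r:break
print(s["time_s"])
E
```

```text
hit False [0.46837711 0.23671055 0.035     ] [0.46870553 0.23646275 0.03516019]
0.29755090779396565 28.4682834148407 [ 0.56589255 -0.65380083  2.07036062]
4 False [-1.2 -0.4 -1.2] [-0.0003  0.0002  0.    ] 0.3
8 False [ 0.2  3.7 -1.7] [-0.0006  0.0004 -0.0003] 0.29
12 False [-0.5  2.5 -5.2] [-0.0005  0.     -0.0004] 0.3
16 False [ 0.2  2.7 -3. ] [-0.0004  0.     -0.0003] 0.29
20 False [-0.3  4.  -3.2] [-0.0002  0.0001 -0.0002] 0.3
24 False [-1.   4.6 -2.2] [-0.0001  0.0001 -0.0002] 0.3
28 False [-1.4  4.3 -2.8] [ 0.      0.     -0.0002] 0.3
32 False [-1.1  8.  -2.7] [0.     0.0021 0.0003] 0.29
36 True [ 0.6  2.3 -6.4] [-0.0005  0.008  -0.0011] 0.29
11.5583
```

```bash
python3 - <<'E'
from h import *
robot.gripper_to(.6)
s=robot.sense();t=tilt(12);e=eul(t,EX)
robot.line_to(np.array(s["tool_pos"])-.08*t-.03*EY,None,.1)
robot.line_to(L(0,-.105,.144),eul(tilt(40),EX))
T,im,d=wrist("w2")
P=cloud("wrist",d,T); 
b=lambda x0,x1,y0,y1,z0,z1: (lambda P:P[(P[:,0]>x0)&(P[:,0]<x1)&(P[:,1]>y0)&(P[:,1]<y1)&(P[:,2]>z0)&(P[:,2]<z1)])(P.reshape(-1,3))
def st(n,q): print(n,len(q),np.round(np.percentile(q,[1,10,50,90,99],axis=0),4).T.tolist() if len(q) else "")
st("leg",b(.457,.479,.15,.235,.03,.105)); q=b(.457,.479,.15,.228,.03,.10);print("angle",np.degrees(np.arctan(np.polyfit(q[:,2],q[:,1],1)[0])))
q=b(.38,.55,.24,.254,.09,.145);q=q[(q[:,0]<.44)|(q[:,0]>.5)];print(np.polyfit(q[:,0]-.469,q[:,1],1));st("top",b(.3,.65,.24,.265,.153,.159))
print(robot.sense()["time_s"])
E
```

```text
leg 1748 [[0.4573, 0.4592, 0.4677, 0.4764, 0.4783], [0.1855, 0.1904, 0.2086, 0.2231, 0.2261], [0.0404, 0.0475, 0.0765, 0.1, 0.1044]]
angle 31.926857488479488
[-0.03490559  0.24670435]
top 4598 [[0.3738, 0.3903, 0.4742, 0.5444, 0.5603], [0.2454, 0.2477, 0.2521, 0.2584, 0.2622], [0.1531, 0.154, 0.1556, 0.1567, 0.1576]]
13.7333
```

View pics/w2.png

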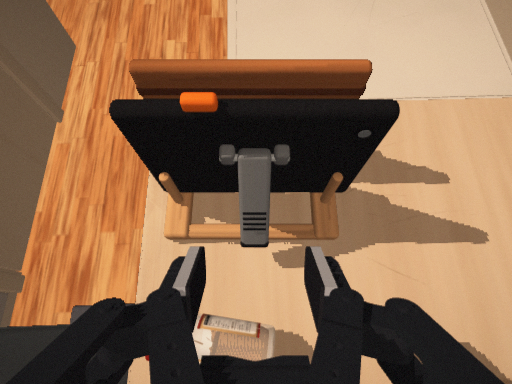

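The leg is at its stop: measured at 31.9°, with its tip at about (254,240) in the picture. Now I'll take the tablet out of the rack.

```bash
python3 - <<'E'
from h import *
robot.gripper_to(.5)
s=robot.sense();robot.line_to([.45,.12,.30],None,.2)
G=L(0,-.0003,.114);e=eul([0,0,-1],-EY)
try: robot.move_to(G+[0,0,.11],e)
except robot.PlanningError as x: print(x)
print(np.round(robot.sense()["joint_positions"]),robot.sense()["tool_pos"]-G)
print("hit",robot.line_to(G,e,velocity=.08,f_stop=6))
robot.gripper_to(0.0,60)
s=robot.sense();print(s["finger_gap"],s["gripper_force"],s["contact_force"])
f0=s["contact_force"]
print("lift",robot.line_to(G+[0,0,.015],e,velocity=.04,f_stop=20));s=robot.sense();print(s["contact_force"]-f0)
print("lift",robot.line_to(G+[0,0,.16],e,velocity=.1,f_stop=20));s=robot.sense();print(s["contact_force"]-f0,s["finger_gap"],s["time_s"])
im,d=robot.grab_frame("scene");cv2.imwrite("pics/s2.png",im[...,::-1])
a=np.radians(14.8);zt=np.array([np.sin(a),0,np.cos(a)]);xt=np.array([np.cos(a),0,-np.sin(a)])
print(robot.inverse_kinematics([.42,.05,.29],eul([0,0,-1],[.7,-.7,0])),robot.inverse_kinematics(np.array([.6,-.165,.003])+.114*zt,eul(-zt,xt)))
E
```

```text
[  12.   26.  -60.   87.   23.   81. -142.] [ 5.35435555e-05 -4.61998563e-04  1.09719214e-01]
hit False
0.17566621277719274 59.21091556549072 [-0.7621855  -1.45367797  3.26296776]
lift False
[ 1.28417013  1.15697932 -7.01625799]
lift False
[ 1.55158586  1.79469642 -6.8908482 ] 0.17979770864764394 21.2
[ 50.07873121   5.67122494 -63.05459432  96.48453433   5.1173762
  80.97443327 -58.66701396] [ 37.66372129  60.32349433 -66.35300223  58.57794967  49.22174728
 102.11688698 -14.11800626]
```

View pics/s2.png

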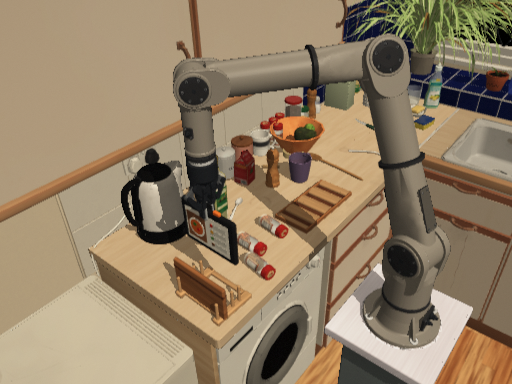

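The tablet is held upright above the rack at about (210,230), with the leg open. Before moving it towards the cabinet I'll measure how high the wrist stands above the TCP.

```bash
python3 - <<'E'
from h import *
print(robot.sense()["tool_pos"])
im,d=robot.grab_frame("scene");P=cloud("scene",d).reshape(-1,3)
im,d2=robot.grab_frame("top");P2=cloud("top",d2).reshape(-1,3)
for z in np.arange(.3,1.0,.04):
    r=[]
    for Q in(P,P2):
        q=Q[(Q[:,2]>z)&(Q[:,2]<z+.04)&(Q[:,0]<.72)&(Q[:,0]>.1)&(Q[:,1]>.0)&(Q[:,1]<.45)]
        r.append(np.round(np.percentile(q[:,:2],[2,98],axis=0),2).T.tolist() if len(q)>5 else None)
    print(round(z,2),*r)
# cabinet underside/front
q=P[(P[:,2]>.4)&(P[:,0]>.55)&(P[:,1]<.2)&(P[:,1]>-.4)];print("cab",len(q),np.round(np.percentile(q,[.5,5,50],axis=0),3).tolist())
E
```

```text
[0.46874275 0.25447734 0.28929795]
0.3 [[0.37, 0.55], [0.23, 0.28]] [[0.37, 0.56], [0.24, 0.26]]
0.34 [[0.45, 0.48], [0.2, 0.31]] [[0.45, 0.48], [0.21, 0.23]]
0.38 [[0.1, 0.48], [0.0, 0.32]] [[0.45, 0.48], [0.19, 0.22]]
0.42 [[0.1, 0.48], [0.0, 0.29]] [[0.43, 0.5], [0.22, 0.25]]
0.46 [[0.11, 0.62], [0.0, 0.44]] [[0.44, 0.62], [0.01, 0.44]]
0.5 [[0.11, 0.62], [0.0, 0.44]] [[0.45, 0.62], [0.01, 0.42]]
0.54 [[0.13, 0.62], [0.0, 0.44]] [[0.47, 0.62], [0.01, 0.4]]
0.58 [[0.43, 0.62], [0.19, 0.44]] [[0.49, 0.62], [0.01, 0.38]]
0.62 [[0.17, 0.62], [0.0, 0.44]] [[0.38, 0.62], [0.01, 0.34]]
0.66 [[0.19, 0.62], [0.0, 0.43]] [[0.3, 0.62], [0.01, 0.29]]
0.7 [[0.22, 0.62], [0.0, 0.44]] [[0.26, 0.62], [0.0, 0.26]]
0.74 [[0.62, 0.62], [0.02, 0.44]] [[0.62, 0.62], [0.01, 0.27]]
0.78 [[0.62, 0.62], [0.16, 0.45]] [[0.62, 0.62], [0.0, 0.24]]
0.82 [[0.62, 0.62], [0.35, 0.45]] [[0.62, 0.62], [0.0, 0.21]]
0.86 None [[0.62, 0.62], [0.0, 0.18]]
0.9 None [[0.62, 0.62], [0.0, 0.16]]
0.94 None [[0.62, 0.62], [0.0, 0.13]]
0.98 None [[0.62, 0.62], [0.0, 0.1]]
cab 8953 [[0.603, -0.393, 0.471], [0.617, -0.348, 0.529], [0.621, -0.016, 0.676]]
```

```bash
python3 - <<'E'
from h import *
P=[]
for c in("top","scene"):
    d=np.load(f"{c}0.npy"); Q=cloud(c,d).reshape(-1,3); P.append(Q)
for Q in P:
    H={}
    for p in Q[(Q[:,0]>.28)&(Q[:,0]<.64)&(Q[:,1]>-.8)&(Q[:,1]<-.4)&(Q[:,2]>-.05)&(Q[:,2]<.4)]: k=(int(p[0]//.04),int(p[1]//.04)); H.setdefault(k,[]).append(p[2])
    for i in range(7,16): print(round(i*.04,2),[round(np.percentile(H[i,j],95)*100,1) if (i,j) in H else '--' for j in range(-20,-10)])
im=cv2.imread("pics/top0.png");cv2.imwrite("pics/top0c.png",cv2.resize(im[150:320,290:512],None,fx=2.5,fy=2.5))
a=np.radians(14.8);zt=np.array([np.sin(a),0,np.cos(a)]);xt=np.array([np.cos(a),0,-np.sin(a)]);yt=np.array([0,1,0])
for x in(.385,.40,.42):
  for y in(-.50,-.53,-.56):
    o=[]
    for phi in(0,10,20):
      f=np.radians(phi);z=-(np.cos(f)*zt+np.sin(f)*yt)
      q=robot.inverse_kinematics(np.array([x,y,.003])+.114*zt,eul(z,xt)); o.append(None if q is None else np.round(q).tolist())
    print(x,y,o)
E
```

```text
0.28 ['--', '--', '--', '--', '--', '--', '--', '--', '--', '--']
0.32 [np.float64(0.4), np.float64(0.4), np.float64(0.4), np.float64(0.5), np.float64(0.4), np.float64(0.4), np.float64(0.6), np.float64(0.5), np.float64(0.5), np.float64(0.7)]
0.36 [np.float64(0.4), np.float64(0.3), np.float64(0.5), np.float64(0.4), np.float64(0.4), np.float64(0.5), np.float64(0.5), np.float64(0.4), np.float64(0.5), np.float64(1.9)]
0.4 [np.float64(0.6), np.float64(0.4), np.float64(0.5), np.float64(0.5), np.float64(0.4), np.float64(0.5), np.float64(1.0), np.float64(0.5), np.float64(0.4), np.float64(2.3)]
0.44 [np.float64(1.0), np.float64(0.4), np.float64(0.5), np.float64(0.5), np.float64(0.5), np.float64(0.4), np.float64(1.2), np.float64(0.5), np.float64(0.4), np.float64(2.2)]
0.48 [np.float64(0.6), np.float64(1.4), np.float64(0.4), np.float64(0.4), np.float64(0.4), np.float64(1.2), np.float64(1.4), np.float64(0.5), np.float64(0.5), np.float64(2.3)]
0.52 [np.float64(0.5), np.float64(1.0), np.float64(0.4), np.float64(0.5), np.float64(0.5), np.float64(1.3), np.float64(0.5), np.float64(0.5), np.float64(0.
[... 2465 characters left out ...]
.0, 54.0, 100.0, 21.0], [70.0, 55.0, -63.0, 69.0, 61.0, 94.0, 14.0], [71.0, 53.0, -65.0, 78.0, 70.0, 91.0, 6.0]]
0.4 -0.56 [[68.0, 60.0, -60.0, 52.0, 55.0, 101.0, 25.0], [70.0, 57.0, -63.0, 64.0, 62.0, 95.0, 18.0], [71.0, 55.0, -65.0, 74.0, 71.0, 91.0, 10.0]]
0.42 -0.5 [[67.0, 58.0, -62.0, 59.0, 53.0, 100.0, 17.0], [68.0, 55.0, -64.0, 69.0, 61.0, 95.0, 11.0], [68.0, 54.0, -66.0, 79.0, 69.0, 92.0, 3.0]]
0.42 -0.53 [[66.0, 60.0, -61.0, 54.0, 55.0, 101.0, 21.0], [68.0, 57.0, -63.0, 65.0, 62.0, 96.0, 14.0], [68.0, 55.0, -65.0, 75.0, 70.0, 92.0, 6.0]]
0.42 -0.56 [[65.0, 62.0, -60.0, 48.0, 56.0, 103.0, 25.0], [67.0, 58.0, -63.0, 61.0, 63.0, 96.0, 18.0], [69.0, 56.0, -64.0, 71.0, 71.0, 92.0, 10.0]]
```

View pics/top0c.png

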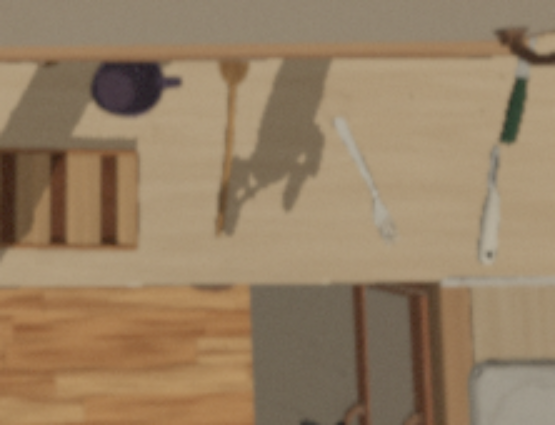

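The right-hand part of the top picture shows a wooden spoon at about (225,150) and a fork at (365,180), with clear worktop between the spoon and the tray. The wrist column is 0.44 m tall, so at the back the lean would drive it into the cabinet. I'll stand the tablet at the front, to the right of the tray: centre y = -0.485, bottom edge at x = 0.38, leg between the tray and the spoon.

```bash
cat >> h.py <<'E'
a_=np.radians(14.8);zt=np.array([np.sin(a_),0,np.cos(a_)]);xt=np.array([np.cos(a_),0,-np.sin(a_)])
OT=np.array([.38,-.485,.002])
E
python3 - <<'E'
from h import *
def yw(d): # tool y from -EY rotating by d deg
    return Ro.from_euler("z",d,degrees=True).apply(-EY)
ok=True
for p,d in (([.42,.15,.30],30),([.42,0,.30],60),([.38,-.25,.30],91.94),([.40,-.485,.24],91.94)):
    robot.line_to(p,eul([0,0,-1],yw(d)),.18); s=robot.sense(); print(np.round(s["joint_positions"]),round(s["finger_gap"],3),round(s["time_s"],1),np.round(s["contact_force"],1))
pre=OT+[0,0,.05]+.114*zt
robot.line_to(pre,eul(-zt,xt),.1); s=robot.sense();print(np.round(s["joint_positions"]),s["time_s"])
im,d=robot.grab_frame("scene");cv2.imwrite("pics/s3.png",im[...,::-1])
im,d=robot.grab_frame("top");cv2.imwrite("pics/t3.png",im[...,::-1])
Q=cloud("top",d).reshape(-1,3);Q=Q[(Q[:,0]>.3)&(Q[:,0]<.5)&(Q[:,1]>-.62)&(Q[:,1]<-.36)&(Q[:,2]>.16)&(Q[:,2]<.2)]
print(np.round(np.percentile(Q,[1,50,99],axis=0),3))
E
```

```text
[ 38.  12. -70.  92.  12.  84. -95.] 0.176 22.2 [ 0.3 -0.7 -4. ]
[ 63.   6. -70.  96.   6.  82. -39.] 0.172 23.2 [ 0.2  0.5 -3.9]
[ 85.  12. -64.  91.  11.  84.  21.] 0.171 24.8 [ 0.4 -0.1 -3.1]
[ 79.  36. -53.  71.  28.  86.  30.] 0.173 26.3 [-0.1  0.1 -4.1]
[ 65.  45. -46.  65.  37.  94.  24.] 27.225
[[ 0.394 -0.485  0.161]
 [ 0.41  -0.44   0.186]
 [ 0.43  -0.39   0.196]]
```

View pics/s3.png

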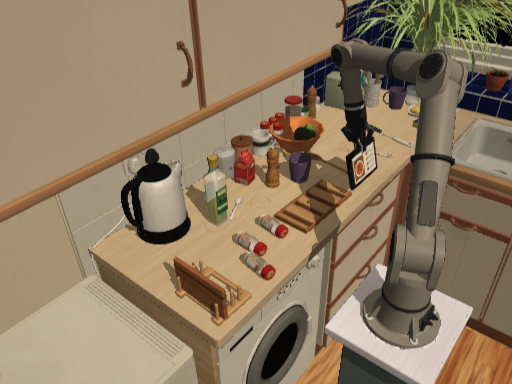

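The tablet is held leaning back at about (362,160), with its screen towards the robot and the spot below clear. I'll lower it.

```bash
python3 - <<'E'
from h import *
robot.line_to(OT+[0,0,.012]+.114*zt,None,.08);robot.pause(.3)
f0=robot.sense()["contact_force"]
r=robot.line_to(OT+[0,0,-.010]+.114*zt,None,.015,f_stop=5)
s=robot.sense();print(r,np.round(s["contact_force"]-f0,1),np.round(s["tool_pos"]-OT-.114*zt,4),np.round(s["torque"],2))
robot.gripper_to(.26,20);robot.pause(.5)
s=robot.sense();print(s["finger_gap"],np.round(s["contact_force"]-f0,1))
robot.gripper_to(.42);robot.pause(.3)
robot.line_to(np.array(s["tool_pos"])+.09*zt,None,.08)
s=robot.sense();print(s["tool_pos"],s["time_s"])
T,im,d=wrist("w4")
im,d2=robot.grab_frame("top");Q0=cloud("top",d2).reshape(-1,3)
for n,Q in(("w",cloud("wrist",d,T).reshape(-1,3)),("t",Q0)):
    Q=Q[(Q[:,0]>.34)&(Q[:,0]<.5)&(Q[:,1]>-.62)&(Q[:,1]<-.36)&(Q[:,2]>.12)&(Q[:,2]<.155)];print(n,len(Q))
    if len(Q): print(np.round(np.percentile(Q,[1,10,50,90,99],axis=0),4).tolist(),np.polyfit(Q[:,1],Q[:,0],1))
for q in("power_top","tablet_top"): print(q,[(np.round(r["point"]).tolist(),round(r["p"],2),np.round(deproj("wrist",r["point"],dep(d,r["point"]),T),4).tolist()) for r in robot.tip_of(q,"wrist")])
E
```

```text
True [ 0.9 -0.4  9.6] [0.0001 0.0001 0.0006] [-0.05 -0.08  0.01]
0.2601170423741042 [0.1 0.3 4.5]
[ 0.43074587 -0.4841911   0.19682275] 31.6917
w 5814
[[0.4032, -0.5749, 0.1234], [0.4086, -0.5498, 0.1319], [0.4162, -0.4633, 0.1368], [0.4219, -0.4013, 0.1385], [0.4226, -0.3888, 0.1456]] [-0.00124146  0.41502887]
t 224
[[0.4014, -0.5083, 0.1214], [0.4051, -0.4928, 0.1292], [0.4144, -0.4467, 0.1353], [0.4211, -0.3999, 0.1392], [0.4218, -0.3898, 0.1424]] [-0.0075898   0.40999605]
power_top [([257.0, 269.0], 0.68, [0.4182, -0.5216, 0.1454]), ([278.0, 199.0], 0.38, [0.4235, -0.483, 0.0976])]
tablet_top [([261.0, 219.0], 0.67, [0.4187, -0.4856, 0.1362])]
```

View pics/w4.png

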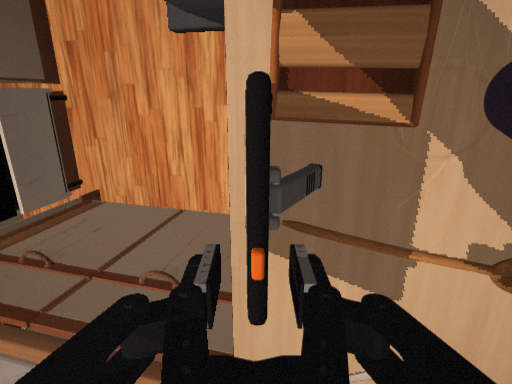

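The tablet stands on its leg (leg at about (295,190)) and the button is at (257,265), measured within 1 mm of where it should be. I'll press it moving straight down, which keeps the tablet loaded onto its leg.

```bash
python3 - <<'E'
from h import *
B=np.array([.4182,-.5215,.1452])+.001*xt
s=robot.sense();e=eul(-zt,xt)
robot.line_to(np.array(s["tool_pos"])+.03*zt,None,.1)
robot.gripper_to(0.0,40)
robot.line_to(B+[0,0,.04],e,.1)
robot.line_to(B+[0,0,.010],e,.05);robot.pause(.4)
s0=robot.sense();f0=s0["contact_force"]
r=robot.line_to(B-[0,0,.012],None,.012,f_stop=7.5)
s=robot.sense();print(r,np.round(s["contact_force"]-f0,1),np.round(s["tool_pos"]-B,4))
robot.pause(.3);s=robot.sense();print(np.round(s["contact_force"]-f0,1),np.round(s["tool_pos"]-B,4))
robot.line_to(B+[0,0,.06],None,.05)
T,im,d=wrist("w5");
Q=cloud("wrist",d,T).reshape(-1,3)
Q=Q[(Q[:,0]>.34)&(Q[:,0]<.5)&(Q[:,1]>-.62)&(Q[:,1]<-.36)&(Q[:,2]>.12)&(Q[:,2]<.155)];print(len(Q))
print(np.round(np.percentile(Q,[1,10,50,90,99],axis=0),4).tolist(),np.polyfit(Q[:,1],Q[:,0],1),robot.sense()["time_s"])
E
```

```text
True [-0.4  1.2  4.2] [-0.0006 -0.0002 -0.0035]
[0.6 0.5 4.5] [-0.0006 -0.0002 -0.0037]
6211
[[0.4032, -0.5511, 0.123], [0.4076, -0.5273, 0.1307], [0.4156, -0.4557, 0.1367], [0.4217, -0.4008, 0.1386], [0.4225, -0.3892, 0.1457]] [-0.00394237  0.41319511] 37.6417
```

The tablet hasn't moved, but a reading of 4.5 N at 3.7 mm doesn't prove the button reached its stop. I'll press again in small steps and watch for the stop.

```bash
python3 - <<'E'
from h import *
B=np.array([.4182,-.5215,.1452])+.001*xt
robot.line_to(B+[0,0,.004],None,.05);robot.pause(.3)
f0=np.mean([robot.sense()["contact_force"] for _ in range(3)],axis=0)
for dz in np.arange(.001,-.0085,-.0007):
    r=robot.line_to(B+[0,0,dz],None,.01,f_stop=14);robot.pause(.15)
    s=robot.sense();f=s["contact_force"]-f0;print(round(dz*1e3,1),round((s["tool_pos"]-B)[2]*1e3,1),np.round(f,1),r)
    if r or f[2]>10:break
robot.line_to(B+[0,0,.06],None,.05)
T,im,d=wrist("w6")
Q=cloud("wrist",d,T).reshape(-1,3)
Q=Q[(Q[:,0]>.34)&(Q[:,0]<.5)&(Q[:,1]>-.62)&(Q[:,1]<-.36)&(Q[:,2]>.12)&(Q[:,2]<.155)]
print(np.round(np.percentile(Q,[1,10,50,90,99],axis=0),4).tolist(),np.polyfit(Q[:,1],Q[:,0],1),robot.sense()["time_s"])
E
```

```text
1.0 1.0 [ 0.   0.9 -0.7] False
0.3 0.4 [-0.   1.5 -0.7] False
-0.4 -0.2 [0.7 0.9 0.4] False
-1.1 -1.0 [-0.8  0.9  2.2] False
-1.8 -1.7 [-1.2  0.6  2.4] False
-2.5 -2.4 [-0.8  0.4  2.7] False
-3.2 -3.1 [-2.4  0.7  2.8] False
-3.9 -3.7 [-2.   0.7  4.3] False
-4.6 -3.8 [-2.  -0.7  6.6] False
-5.3 -3.9 [-2.   0.6  8.3] False
-6.0 -3.9 [-2.1  0.5  9.7] False
-6.7 -4.0 [-1.7  0.7 10.9] False
[[0.4032, -0.551, 0.123], [0.4076, -0.5272, 0.1307], [0.4156, -0.4558, 0.1367], [0.4217, -0.4009, 0.1387], [0.4225, -0.3891, 0.1456]] [-0.00524377  0.4125923 ] 45.7417
```

The button bottoms out at about 3.8 mm vertical, with the force rising past 10 N, and the tablet has not moved. Next I'll locate the tray and the jars accurately with the wrist camera.

```bash
cat >> h.py <<'E'
def jars(T,im,d):
    P=cloud("wrist",d,T);hsv=cv2.cvtColor(im,cv2.COLOR_RGB2HSV)
    red=((hsv[...,0]<8)|(hsv[...,0]>172))&(hsv[...,1]>150)&(hsv[...,2]>70)
    m=((P[...,2]>.028)&(P[...,2]<.06)&(d>.12)&(P[...,0]>.33)&(P[...,0]<.62)).astype(np.uint8)
    n,lab,st,_=cv2.connectedComponentsWithStats(m);out=[]
    for i in range(1,n):
        k=lab==i
        q=P[k][:,:2]
        if st[i,4]<300: continue
        (c,(w,h),a)=cv2.minAreaRect(q.astype(np.float32))
        if not .08<max(w,h)<.13 or min(w,h)>.06: continue
        c=np.array(c);r=k&red
        if r.sum()<15: print("nocap",c);continue
        _,_,V=np.linalg.svd(q-q.mean(0),full_matrices=False);ax=V[0]
        cap=P[r][:,:2].mean(0);ax=ax*np.sign(ax@(cap-c))
        s=(q-c)@ax;ext=np.percentile(s,[.5,99.5]);w_=(q-c)@np.array([-ax[1],ax[0]]);we=np.percentile(w_,[1,99])
        mid=c+ax*ext.mean()+np.array([-ax[1],ax[0]])*we.mean()
        out.append(dict(mid=mid,ax=ax,len=ext[1]-ext[0],w=we[1]-we[0],top=np.percentile(P[k][:,2],97)))
    return out
def show(js):
    for j in js: print("jar",np.round(j["mid"],4),"ax",np.round(j["ax"],3),"len",round(j["len"],3),"w",round(j["w"],3),"top",round(j["top"],3))
DN=np.array([0,0,-1.])
E
python3 - <<'E'
from h import *
robot.line_to([.42,-.45,.30],eul(DN,[1,0,0]),.2)
e=eul(DN,[0,1,0])
try: robot.move_to([.44,-.277,.33],e)
except robot.PlanningError as x: print(x)
print(np.round(robot.sense()["joint_positions"]))
T,im,d=wrist("wt");P=cloud("wrist",d,T)
m=(P[...,2]>.013)&(P[...,2]<.03)&(P[...,0]>.37)&(P[...,0]<.58)&(P[...,1]>-.45)&(P[...,1]<-.11)
n,lab,st,_=cv2.connectedComponentsWithStats(m.astype(np.uint8));i=1+np.argmax(st[1:,4]);q=P[lab==i][:,:2]
print(len(q),cv2.minAreaRect(q.astype(np.float32)),np.round(np.percentile(q,[.5,99.5],axis=0),4))
for n in ("spice_tray",): print([(np.round(r["point"]).tolist(),round(r["p"],2),np.round(deproj("wrist",r["point"],dep(d,r["point"]),T),4).tolist()) for r in robot.tip_of(n,"wrist")])
robot.gripper_to(.65)
robot.line_to([.44,.02,.33],e,.25)
T,im,d=wrist("wj");show(jars(T,im,d));print(robot.sense()["time_s"])
E
python3 -c "
import cv2,numpy as np
cv2.imwrite('pics/wtj.png',np.hstack([cv2.imread('pics/wt.png'),cv2.imread('pics/wj.png')])[:, ::1][::1,::1][:384,:1024] if 0 else cv2.resize(np.hstack([cv2.imread('pics/wt.png'),cv2.imread('pics/wj.png')]),(800,300)))"
```

```text
[ 78.  26. -71.  78.  25.  93. 100.]
12365 ((0.47035613656044006, -0.2788626551628113), (0.29613927006721497, 0.14199846982955933), 88.3864974975586) [[ 0.3986 -0.4251]
 [ 0.5416 -0.1327]]
[([255.0, 173.0], 0.94, [0.4714, -0.2748, 0.0204]), ([407.0, 294.0], 0.75, [0.6719, -0.0229, 0.0419])]
jar [0.4243 0.1031] ax [-0.984  0.18 ] len 0.104 w 0.042 top 0.045
jar [0.5092 0.0414] ax [-0.997  0.071] len 0.104 w 0.042 top 0.045
jar [ 0.5575 -0.0725] ax [-0.995  0.095] len 0.103 w 0.044 top 0.045
49.6917
```

View pics/wtj.png

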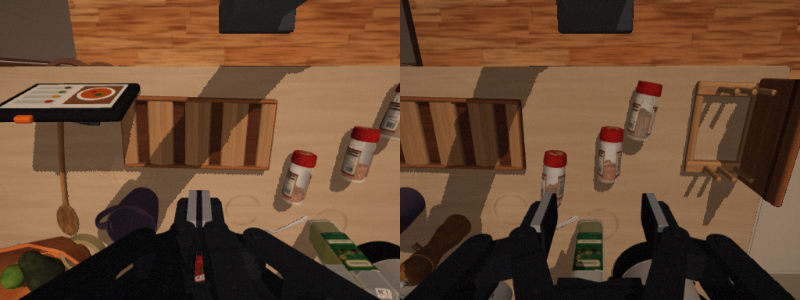

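The left picture shows the empty tray, centred, at exactly 142 x 296 mm. The right one shows the three jars with caps towards the robot; the one nearest the tray has been knocked to x = 0.557. I'll take that jar with the tool tilted so the wrist stays clear of the cabinet.

```bash
cat >> h.py <<'E'
pt=np.radians(-1.61);TX=np.array([np.cos(pt),np.sin(pt),0]);TY=np.array([-np.sin(pt),np.cos(pt),0]);TC=np.array([.4704,-.2789,0])
ED=eul(DN,[0,1,0])
def tz(a,back): return np.sin(np.radians(a))*back-np.cos(np.radians(a))*EZ
def pick(guess,tilt=0,off=0,zp=.014):
    robot.gripper_to(.7,25)
    robot.line_to([min(guess[0]-.06,.46),guess[1],.24],ED,.2)
    T,im,d=wrist("wp%d"%robot.sense()["time_s"]);js=jars(T,im,d);show(js)
    js=[j for j in js if np.linalg.norm(j["mid"]-guess)<.07]
    if not js: print("no jar");return None
    j=min(js,key=lambda j:np.linalg.norm(j["mid"]-guess))
    ax=np.append(j["ax"],0);back=-ax;y=np.cross(EZ,back);z=tz(tilt,back);e=eul(z,y)
    p=np.append(j["mid"],zp)+off*ax
    # with tilt put the pad middle (12 mm behind the tip) over the spot
    p=p+.012*np.sin(np.radians(tilt))*back
    robot.line_to(p-.09*z,e,.15)
    print("hit",robot.line_to(p,e,.07,f_stop=8))
    robot.gripper_to(0.,30);s=robot.sense();print("gap",round(s["finger_gap"],3),s["gripper_force"])
    robot.line_to(p-.10*z-.03*back,e,.12);s=robot.sense();print("gap",round(s["finger_gap"],3),round(s["time_s"],1),np.round(s["joint_positions"]))
    return dict(tilt=tilt,off=off,zp=zp)
def place(g,k):
    z=tz(k["tilt"],TX);e=eul(z,TY)
    p=TC+g*TY-k["off"]*TX+(k["zp"]+.011)*EZ+.012*np.sin(np.radians(k["tilt"]))*TX
    robot.line_to(p+[0,0,.10],e,.2)
    robot.line_to(p+[0,0,.012],e,.1);robot.pause(.15);f0=robot.sense()["contact_force"]
    r=robot.line_to(p-[0,0,.002],e,.03,f_stop=5);s=robot.sense();print("place",r,np.round(s["tool_pos"]-p,4),np.round(s["contact_force"]-f0,1))
    robot.gripper_to(.6);robot.line_to(p+[0,0,.12],e,.15);print(round(robot.sense()["time_s"],1))
E
python3 - <<'E'
from h import *
k=pick(np.array([.5575,-.0725]),tilt=12,off=.008,zp=.0155)
if k: place(.108,k)
robot.line_to([.44,-.1,.30],ED,.2)
T,im,d=wrist("wj2");show(jars(T,im,d));print(robot.sense()["time_s"])
E
```

```text
jar [0.4244 0.1016] ax [-0.984  0.179] len 0.104 w 0.039 top 0.045
jar [0.5092 0.0405] ax [-0.997  0.072] len 0.105 w 0.041 top 0.045
jar [ 0.5587 -0.0732] ax [-0.989  0.149] len 0.105 w 0.042 top 0.045
hit False
gap 0.494 30.3375081717968
gap 0.49 54.7 [ 54.  21. -60. 113.  28.  47.  62.]
place True [ 0.0002 -0.0008  0.0006] [-0.  -1.8  1.7]
58.2
jar [0.4241 0.1015] ax [-0.984  0.18 ] len 0.104 w 0.039 top 0.045
jar [ 0.4734 -0.17  ] ax [-1.     0.018] len 0.104 w 0.043 top 0.056
jar [0.509  0.0405] ax [-0.997  0.073] len 0.104 w 0.041 top 0.045
59.3083
```

View pics/wj2.png

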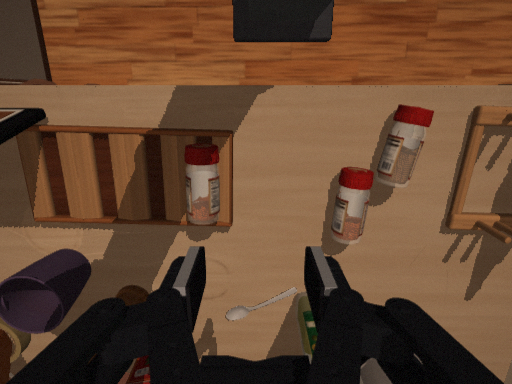

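The first jar lies in the right spot in its groove, at about (202,185), cap towards the robot. Now the other two.

```bash
python3 - <<'E'
from h import *
k=pick(np.array([.509,.0405]),tilt=8)
if k: place(.036,k)
robot.line_to([.40,0,.28],ED,.2)
k=pick(np.array([.4241,.1015]))
if k: place(-.036,k)
robot.line_to([.43,-.2,.33],ED,.2)
T,im,d=wrist("wj3");show(jars(T,im,d));print(robot.sense()["time_s"])
E
```

```text
jar [0.4244 0.1032] ax [-0.983  0.181] len 0.104 w 0.042 top 0.045
jar [ 0.4736 -0.1676] ax [-1.     0.011] len 0.105 w 0.04 top 0.055
jar [0.5093 0.0416] ax [-0.998  0.069] len 0.105 w 0.042 top 0.045
hit False
gap 0.495 30.754827694036067
gap 0.494 64.4 [ 44.  20. -62. 114.  26.  51.  54.]
place True [ 0.0002 -0.0008  0.0007] [ 0.1 -1.   3.7]
68.8
nocap [ 0.47407806 -0.16878033]
jar [0.4238 0.1038] ax [-0.984  0.18 ] len 0.104 w 0.042 top 0.045
hit False
gap 0.49 30.700803212821484
gap 0.49 75.3 [ 37.  18. -64. 115.  19.  58.  43.]
place True [ 0.0001 -0.0007  0.0008] [ 0.3 -0.3  3.7]
80.4
jar [ 0.4695 -0.3136] ax [-1.    0.02] len 0.105 w 0.043 top 0.055
jar [ 0.4711 -0.2422] ax [-1.     0.022] len 0.105 w 0.044 top 0.055
jar [ 0.4731 -0.1712] ax [-1.     0.026] len 0.104 w 0.044 top 0.056
81.6917
```

View pics/wj3.png

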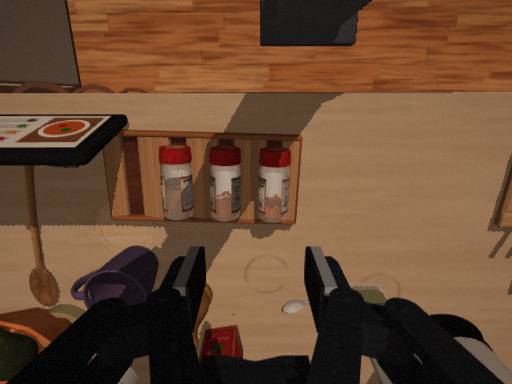

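All three jars lie in their grooves with the red caps towards the robot, at rows of about 155 in the picture. One last overview will check for a fourth jar and the bystanders.

```bash
python3 - <<'E'
from h import *
robot.line_to([.35,.05,.35],ED,.2)
im,d=robot.grab_frame("scene");cv2.imwrite("pics/s9.png",cv2.resize(im[...,::-1],None,fx=1.5,fy=1.5))
for q in("jar_1","mug","mill","bottle","tablet_top"): print(q,[(np.round(r["point"]).tolist(),round(r["p"],2),np.round(deproj("scene",r["point"],dep(d,r["point"])),3).tolist()) for r in robot.look_for(q,"scene")])
Q=cloud("scene",d).reshape(-1,3);Q=Q[(Q[:,0]>.36)&(Q[:,0]<.47)&(Q[:,1]>-.62)&(Q[:,1]<-.37)&(Q[:,2]>.128)&(Q[:,2]<.16)];print(np.round(np.percentile(Q,[1,50,99],axis=0),3).tolist())
E
```

```text
jar_1 [([309.0, 203.0], 0.81, [0.463, -0.231, 0.051]), ([296.0, 215.0], 0.73, [0.466, -0.152, 0.045]), ([318.0, 194.0], 0.56, [0.472, -0.302, 0.048])]
mug [([302.0, 177.0], 0.63, [0.593, -0.38, 0.034])]
mill [([271.0, 170.0], 0.64, [0.681, -0.291, 0.078])]
bottle [([213.0, 196.0], 0.95, [0.685, 0.028, 0.136])]
tablet_top [([363.0, 176.0], 0.78, [0.387, -0.489, 0.064])]
[[0.402, -0.576, 0.128], [0.411, -0.479, 0.137], [0.424, -0.386, 0.146]]
```

View pics/s9.png

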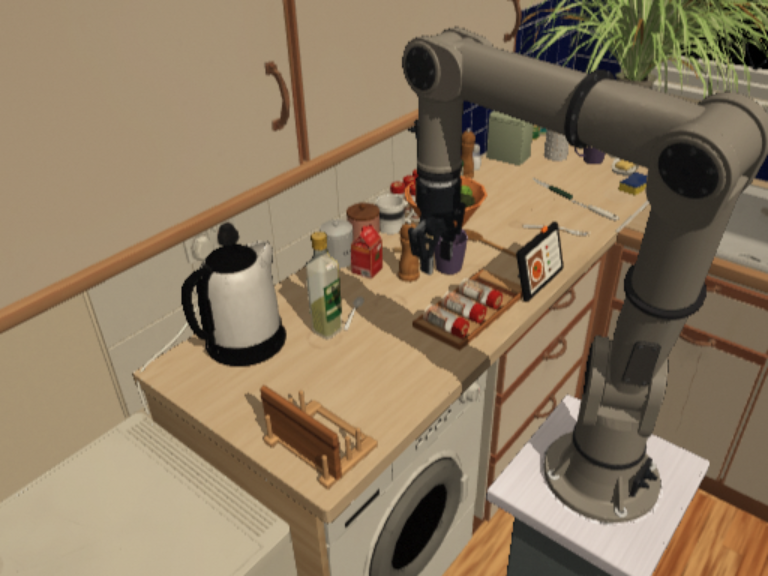

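The overview shows the tablet standing at about (540,262), all three jars in the tray at about (465,305), no fourth jar, and the mug, mill and bottle where they started. The arm is touching nothing, so I'll hand the job in.

```bash
python3 -c "
from station import robot
robot.pause(.3);print(robot.close_job())"
```

```text
the job is handed in; nothing more can be done
None
```

The job is handed in (no verdict was shown): the tablet stands leaning on its open leg at the front of the worktop, right of the tray, screen towards the robot and power button pressed to its stop, the three jars present lie one to a groove with red caps towards the robot, and the mug, mill and bottle were not touched.

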